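# Swing a chopping board home about its stop peg and latch it

### The job

The chopping board lies askew on the metal prep plate. Push it along the plate, without lifting it, until its notched corner bears on the red peg; then, with the notch still bearing on the peg, push the opposite corner so that the board swings round the peg until its long edge lies flush on the dark rail, and keep it pressed home against rail and peg for about a second with a push of roughly 12 to 15 N (never push it with more than 20 N). Then swing the cleat by its yellow post fully over the board, let go, and leave everything else on the worktop where it is.

Things in the scene. Friction and masses are not known exactly. Their poses are not given: they have to be found in the camera images.
- station: Aluminium prep plate fixed on the worktop, 4 mm thick; carries peg, rail and cleat. Origin on the worktop (z = 0); the plate spans x -165 to 95, y -205 to 185 mm in this frame. x points from the open side to the rail, y runs along the rail. Home, the board's axes are parallel to these and its origin lies at about (-51, -77, 4) mm in this frame.
- peg: Red upright fixed peg, 16 mm diameter, 32 mm tall, top 36 mm above the worktop. Origin at the centre of its foot on the plate; it is at (-60, -85, 4) mm in the station frame. With the notch bearing on it, a straight push along the board wedges the board between peg and fingers and the force climbs fast; moving the push along an arc about the peg turns it.
- rail: Dark steel fixed rail, 145 mm long (station y), 14 mm thick, top 30 mm above the worktop. Origin at the foot of the face that looks to the board (to station -x), half-way along; at (69.5, -17.5, 4) mm in the station frame. The board, home, stands out 58 mm past the rail's +y end.
- board: Bamboo board, 18 mm thick, 0.4 to 0.6 kg. Fills x -30 to 120, y -30 to 190 mm of its frame but for a square notch (x<0, y<0); origin at the notch's inner corner, underside. Starts 0.3-0.5 rad counter-clockwise of home, notch 25-55 mm from the peg. Home: peg centre at (-9, -8) in its frame. Slides at 2-4 N; pushed to its -y on edge y=190 near x=85, peg bearing, it turns clockwise and seats.
- cleat (a joint): Angle (rad) of the flat steel cleat about an upright pivot: 0 = open, along station -x; grows clockwise seen from above to its stop at 1.6; at 1.57 it points along station +y, over the board's end. Turns with about 1 N at the post and stays where left. Bar 18 mm wide, 26 to 34 mm above the worktop (4 mm over the board), reaching 78 mm from the pivot.
- cleat_post (a point): Yellow upright post on the cleat, 16 mm diameter, from 34 to 80 mm above the worktop, 70 mm from the pivot; this point is on its axis, 60 mm above the worktop. Push it sideways to swing the cleat.
- cleat_pivot (a point): Pivot axis of the cleat, 30 mm above the worktop, at (20, -140) mm in the station frame.
- salt_jar: Bystander: small glass jar, 44 mm diameter, 75 mm tall, just beyond the rail. Origin under its centre.
- spoon: Bystander: wooden spoon lying beyond the station. Origin under its middle.
- soap: Bystander: yellow bottle, 60 mm diameter, 200 mm tall. Origin under its centre.
- mug: Bystander: blue mug, 80 mm diameter, 90 mm tall, on the pink mat. Origin under its centre.
- bowl: Bystander: white bowl, 130 mm diameter, 50 mm tall, on the pink mat. Origin under its centre.

How it is judged:
By the outcome, as a careful person would: the job done as asked, in the order asked, and still so for the second after the job is handed in, with the robot touching nothing.
It also fails if it takes over 72 s, if anything falls off the work surface, if the arm or the gripper's body presses on something with over 40 N, if the wrist force passes 120 N, or if a joint passes its speed limit or range.

### The arm

A 6-joint arm with a two-finger parallel gripper is mounted at the origin on the work surface. World frame = base frame: x ahead of the robot, y to its left, z up, the work surface at z = 0. Lengths are in mm, angles in rad, forces in N, time in s.
With the tool pointing down it reaches from about 350 to 775 mm from the base axis. Payload 7.3 kg.
Tool frame: the origin (TCP) lies on the centre line of the jaws, within the pads' length; the fingertips stand 17 mm ahead of it and the grasp point (between the pads) lies 2 mm behind it; z points along the fingers, y is the line along which they close (so a half turn about z gives the same grasp; the last joint's range is limited). The gripper opens to 92 mm and grips with 3 to 60 N. Pads are 19 mm wide; open, the fingers measure 130 mm over their backs; the gripper's body (75 mm by 190 mm) begins 47 mm behind the grasp point.
Start: joints at [-1.458, 0.342, 1.524, -0, 1.275, -0.146], TCP at [134.38, -507.529, 243.741] pointing down, gripper open.
Joint ranges: [-2.53, 2.53], [-0.77, 2.02], [0.04, 2.7], [-1, 4.14], [0.28, 2.66], [-3.11, 3.11]. Speed limits (rad/s): [2.57, 2.57, 3.14, 3.14, 3.14, 3.14].

### API

Orientations are given as [roll, pitch, yaw] about the fixed x, y, z axes, in that order (R = Rz(yaw) Ry(pitch) Rx(roll)).
In Python, from plant import bot gives the robot as it stands. The module is installed in compiled form; this text tells all that it offers.
- The arm moves only by the shell command python3 -m pendant 'ROWS'. ROWS is JSON, a list of rows, each a list of 3 entries, a list of its own where there are three numbers: the shift along the world's x, y, z as a fraction of full scale, then the turn, a rotation vector about the world's x, y, z as a fraction of full scale, then the opening, from -1 (shut) to 1 (fully open), so that 0 is half open. In form: [[[tx, ty, tz], [rx, ry, rz], claw], ...]. A call has exactly 10 rows; each row shifts and turns the commanded pose from where the row before left it; what a row does not reach is not made up. Full scale, the value 1, is 30 mm for a shift and 0.12 rad for a turn. A row lasts 1/12 s, in which the tool goes at most 41.7 mm and 7.16 degrees, less where a joint would pass 70% of its speed; a pose out of reach is approached as far as the arm can. A call with a number of a shift or a turn outside -1 to 1 is refused whole. A call with a gripper value outside its range is refused whole. The fingers move at their own pace and stop on an object; the grip force is fixed at half the most. Time passes only in rows, so rows that do not move let the fingers close, or fill a call up. It gives the time, the measured TCP pose, the force, the opening and the grip force at its end, in the units of the state.
- bot.get_obs(): the state, without advancing time (a new reading comes with each control period).
- bot.capture(name): name is "scene" or "top"; returns the picture (400x640x3 uint8, blue, green, red); there is no depth.
- bot.camera_params(name): a dict with "fovy" (degrees; the focal length in pixels is half the picture's height over the tangent of half this angle, whatever the lens; pixels are square), "cx", "cy" (the principal point, pixels), "camera_from_world" (4x4, takes a point from world to camera coordinates). Camera axes: x right, y down, z forward; pixel columns grow to the right and rows downward; lengths in mm; the calibration is good to about 2 mm. A picture is of the moment at which its call begins. camera_params takes no time and is no camera call.
- bot.close_job(): hands the job in; it is judged then, once.
The state is a dict: "time": time; "joint_positions": joint angles; "dq": joint speeds; "tau": joint torques, N m; "tool_pos": TCP position; "tcp_rot": TCP orientation; "contact_force": force on the tool from outside, world axes, zero at the start; "moment": the same for the moment, N m; "grip_width": finger opening in mm; "finger_force": force on a finger pad.
Only numpy, scipy, OpenCV 4.12 (cv2) and the standard library are available. Lean on these libraries where they do the work, as an engineer would, in place of code of your own. Each camera call takes 0.05 s, during which the arm holds its last target. There are 200 camera calls.

## Working session

There is one attempt and no reset: what is moved stays moved. The work goes in short steps, Python scripts to look and compute and a shell command to move; the robot and the scene stay as the last step left them, time stands still between calls to the robot, and variables do not carry over. Pictures are saved under pics/ and viewed, at most 10 in all, crops included, and the job is handed in when it is done.

```bash
mkdir -p pics; python3 - <<'E'
from plant import bot
import cv2,numpy as np
for n in ("scene","top"):
    cv2.imwrite(f"pics/{n}0.png",bot.capture(n)); p=bot.camera_params(n); print(n,p["fovy"],p["cx"],p["cy"],np.round(p["camera_from_world"],3).tolist(),[k for k in p])
o=bot.get_obs(); print(o)
E
```

```text
scene 45.71636190368761 320.45329403950535 201.16269366813515 [[0.415, 0.91, -0.014, -164.199], [0.533, -0.256, -0.807, -267.894], [-0.737, 0.328, -0.591, 1752.695], [0.0, 0.0, 0.0, 1.0]] ['fovy', 'cx', 'cy', 'camera_from_world']
top 49.07923164759029 327.096567507658 194.3071876145861 [[0.103, -0.995, 0.004, -144.585], [-0.974, -0.102, -0.203, 581.051], [0.202, 0.017, -0.979, 1330.358], [0.0, 0.0, 0.0, 1.0]] ['fovy', 'cx', 'cy', 'camera_from_world']
{'time': 0.1, 'joint_positions': array([-1.45802963e+00,  3.42636434e-01,  1.52492317e+00, -4.96862339e-06,
        1.27542640e+00, -1.46059063e-01]), 'dq': array([ 0.00180909, -0.00140081, -0.00278793, -0.00057627, -0.00200592,
        0.00067779]), 'tau': array([ 4.95161585e-04, -4.32006955e+01, -2.44694656e+01,  7.17657083e-02,
        5.25863981e-02, -4.43172053e-05]), 'tool_pos': array([ 134.3218498 , -507.16459599,  243.1224942 ]), 'tcp_rot': array([-3.14021345e+00, -1.98087277e-04,  2.58827078e-01]), 'contact_force': array([-0.29836733, -0.92885662,  0.04693332]), 'moment': array([-0.02689917, -0.00112417, -0.02953323]), 'finger_force': 0.0, 'grip_width': 92.01883568760955}
```

View pics/scene0.png

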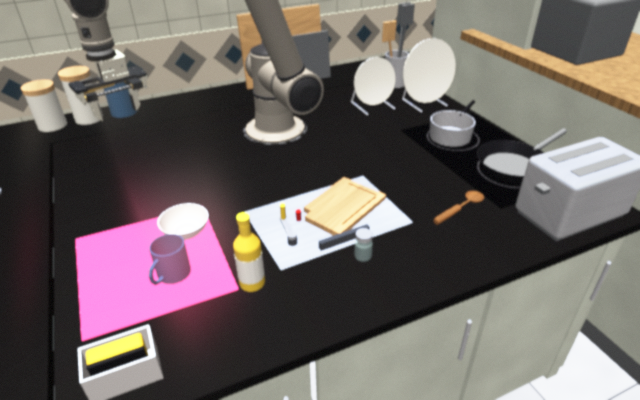

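View pics/top0.png

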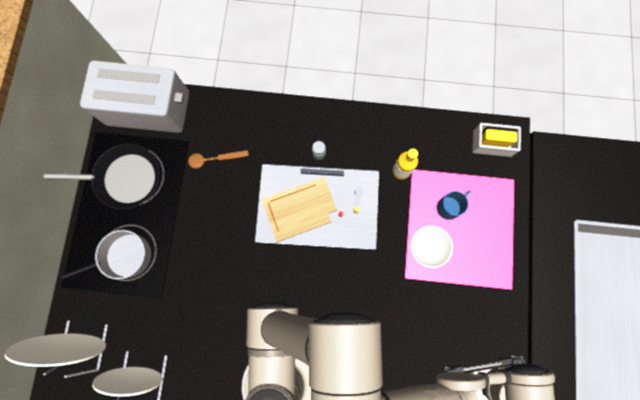

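The top view shows the plate at (258-380, 165-248), the peg near (340,214), the yellow post near (356,210), the rail near (322,172) and the board at (262-337, 180-241). I'll enlarge and measure.

```bash
cat > h.py <<'E'
from plant import bot
import cv2,numpy as np
def ray(n,u,v,z):
    p=bot.camera_params(n);f=200/np.tan(np.radians(p["fovy"])/2);T=p["camera_from_world"]
    d=T[:3,:3].T@np.array([(u-p["cx"])/f,(v-p["cy"])/f,1]);c=-T[:3,:3].T@T[:3,3]
    return c+d*(z-c[2])/d[2]
def pix(n,X):
    p=bot.camera_params(n);f=200/np.tan(np.radians(p["fovy"])/2);T=p["camera_from_world"]
    q=T[:3,:3]@np.asarray(X,float)+T[:3,3];return np.array([p["cx"]+f*q[0]/q[2],p["cy"]+f*q[1]/q[2]])
def blob(n,m,a=3):
    k,l,s,c=cv2.connectedComponentsWithStats(m.astype(np.uint8));return [(s[i].tolist(),c[i].round(2).tolist()) for i in range(1,k) if s[i][4]>=a]
def masks(im):
    h=cv2.cvtColor(im,cv2.COLOR_BGR2HSV);H,S,V=[h[...,i].astype(int) for i in range(3)]
    return dict(red=((H<6)|(H>174))&(S>140)&(V>90),yel=(H>21)&(H<35)&(S>150)&(V>120),wood=(H>10)&(H<25)&(S>60)&(S<200)&(V>120),H=H,S=S,V=V)
E
python3 - <<'E'
from h import *
im=bot.capture("top");m=masks(im)
for k in("red","yel","wood"):
    b=[x for x in blob("top",m[k]) if 250<x[1][0]<385 and 160<x[1][1]<252];print(k,b)
# plate quad: bright region filled
g=im.min(2); r=np.zeros_like(g);r[155:260,248:392]=1
k=((g>110)|m["wood"])&(r>0)
c=max(cv2.findContours(k.astype(np.uint8),0,2)[0],key=cv2.contourArea)
hull=cv2.convexHull(c);q=cv2.approxPolyDP(hull,5,True)[:,0];print("plate",q.tolist())
P=np.array([ray("top",*x,4)[:2] for x in q]);print(P.round(1).tolist(),[np.linalg.norm(P[i]-P[i-1]).round(1) for i in range(len(P))])
w=max(cv2.findContours((m["wood"]&(r>0)).astype(np.uint8),0,2)[0],key=cv2.contourArea)
q=cv2.approxPolyDP(w,3,True)[:,0];print("board",q.tolist(),np.array([ray("top",*x,22)[:2] for x in q]).round(0).tolist())
cv2.imwrite("pics/topc.png",cv2.resize(im[155:258,248:390],None,fx=5.5,fy=5.5,interpolation=cv2.INTER_CUBIC))
E
```

```text
red [([339, 212, 3, 4, 11], [340.09, 213.64])]
yel [([355, 208, 3, 4, 8], [355.75, 209.5])]
wood [([262, 178, 74, 64, 2881], [299.34, 209.08]), ([354, 211, 3, 2, 3], [355.0, 211.67])]
plate [[262, 165], [378, 171], [375, 248], [256, 242]]
[[681.4, 144.6], [701.3, -243.5], [444.7, -254.4], [424.1, 129.5]] [np.float64(257.8), np.float64(388.6), np.float64(256.8), np.float64(384.5)]
board [[323, 178], [262, 199], [276, 241], [330, 221], [328, 213], [335, 207]] [[654.0, -64.0], [563.0, 126.0], [432.0, 64.0], [514.0, -101.0], [540.0, -92.0], [562.0, -113.0]]
```

View pics/topc.png

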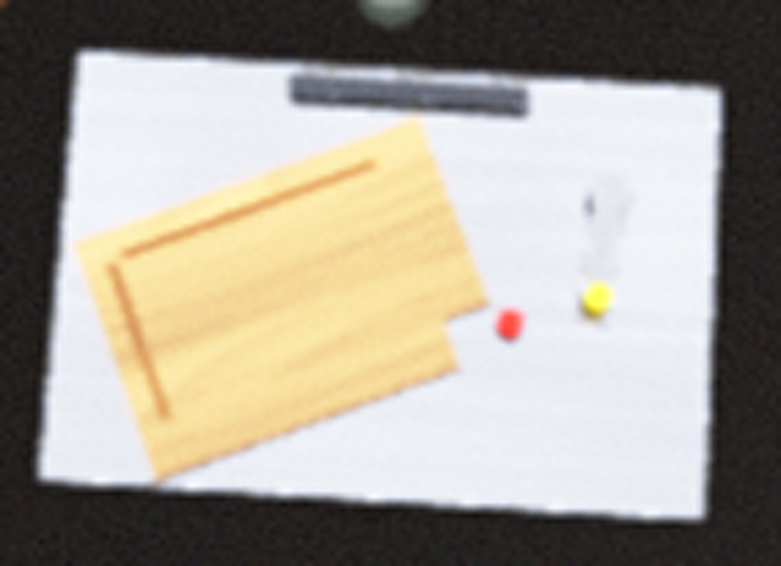

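The enlarged view shows the notch facing the peg (crop 510,323), the cleat lying open toward -x from its pivot at about (605,200), and the corner near the rail about 12 mm clear of it. Next I'll fit the station and board poses.

```bash
cat >> h.py <<'E'
def kab(A,B):
    A,B=np.array(A,float),np.array(B,float);a,b=A.mean(0),B.mean(0);H=(A-a).T@(B-b)
    th=np.arctan2(H[0,1]-H[1,0],H[0,0]+H[1,1]);t=b-rot(th)@a
    return th,t,np.linalg.norm((A@rot(th).T+t)-B,axis=1).round(1)
def rot(t): return np.array([[np.cos(t),-np.sin(t)],[np.sin(t),np.cos(t)]])
BC=np.array([[120,-30],[120,190],[-30,190],[-30,0],[0,-30]],float)
def board(name="top",verbose=True,im=None):
    im=bot.capture(name) if im is None else im;m=masks(im);r=np.zeros(im.shape[:2],bool);r[158:256,250:390]=1
    w=max(cv2.findContours((m["wood"]&r).astype(np.uint8),0,cv2.CHAIN_APPROX_NONE)[0],key=cv2.contourArea)[:,0]
    W=np.array([ray(name,*x,22)[:2] for x in w])
    return W
E
python3 - <<'E'
from h import *
st=kab([[95,185],[95,-205],[-165,-205],[-165,185]],[ray("top",*x,4)[:2] for x in [[262,165],[378,171],[375,248],[256,242]]])
print("station",st)
th,t,_=st;S=lambda p:rot(th)@np.array(p)+t
print("peg pred",S((-60,-85)),"meas",ray("top",340.09,213.64,33)); print("post meas",ray("top",355.75,209.5,76),"pred open",S((-50,-140)))
im=bot.capture("scene");m=masks(im)
print([b for b in blob("s",m["red"]) if 280<b[1][0]<320], [b for b in blob("s",m["yel"]) if 270<b[1][0]<300])
print("scene pred peg mid",pix("scene",[*S((-60,-85)),20]),"post mid",pix("scene",[*S((-50,-140)),57]))
print("board",kab([[120,-30],[120,190],[-30,190],[-30,0],[0,0],[0,-30]],[ray("top",*x,22)[:2] for x in [[323, 178], [262, 199], [276, 241], [330, 221], [328, 213], [335, 207]]]))
print("soap foot~",ray("top",403,178,0),"jar top",ray("top",319,147,75))
E
```

```text
station (np.float64(0.051822229842880034), array([597.33371949, -44.11729472]), array([1.5, 1.6, 3.4, 2.8]))
peg pred [ 541.81718598 -132.11112693] meas [ 539.82526239 -131.01815961   33.        ]
post meas [ 550.81961523 -177.53256829   76.        ] pred open [ 554.65270835 -186.51930063]
[([296, 210, 4, 10, 31], [297.94, 214.42])] [([281, 206, 4, 12, 36], [282.5, 211.5])]
scene pred peg mid [298.69308382 215.20645142] post mid [280.87024654 212.30264874]
board (np.float64(0.465167070627202), array([541.28551031, -91.13414589]), array([8.2, 6.4, 3.6, 3.4, 1.9, 8.7]))
soap foot~ [ 687.05075853 -328.9162186     0.        ] jar top [741.33395603 -41.88168193  75.        ]
```

```bash
cat >> h.py <<'E'
def bpose(W):
    # centre/angle from a rectangle round the outline; long side = board y
    (c,(a,b),ang)=cv2.minAreaRect(W.astype(np.float32));al=np.radians(ang)
    th=al if b>a else al-np.pi/2   # direction of board x axis
    th=(th+np.pi/2)%np.pi-np.pi/2
    o=np.array(c)-rot(th)@np.array([45,80]); return th,o,(a,b)
STH=0.0518;ST=np.array([597,-43.8]);PEG=np.array([541.,-131.6])
def report(W):
    th,o,s=bpose(W);print("board yaw",round(th,3),"rel home",round(th-STH,3),"origin",o.round(1),"size",np.round(s,0),"peg in board",(rot(th).T@(PEG-o)).round(1),"origin in station",(rot(STH).T@(o-ST)).round(1));return th,o
E
python3 - <<'E'
from h import *
th,o=report(board())
B=lambda p:(rot(th)@np.array(p,float)+o).round(1)
tgt=PEG-rot(th)@[-9,-8];print("shift",tgt-o)
print("edge mid",B((45,190)),"stand-off tcp",B((45,190+9.5+25)),"corner",B((120,190)),B((-30,190)),"rel tool",bot.get_obs()["tcp_rot"])
E
```

```text
board yaw 0.462 rel home 0.41 origin [539.9 -92.7] size [149. 216.] peg in board [-16.4 -35.3] origin in station [-59.5 -45.9]
shift [  5.57204871 -27.73390938]
edge mid [495.5  97.4] stand-off tcp [480.1 128.3] corner [562.6 130.9] [428.3  64. ] rel tool [-3.14094672e+00 -9.13326429e-05  2.58755444e-01]
```

```bash
python3 -m pendant '[[[0.8,0.8,0],[0,0,0.8],1],[[0.8,0.8,0],[0,0,0.8],1],[[0.8,0.8,0],[0,0,0.8],1],[[0.8,0.8,0],[0,0,0.8],1],[[0.8,0.8,0],[0,0,0.8],1],[[0.8,0.8,0],[0,0,0.8],1],[[0.8,0.8,0],[0,0,0.8],1],[[0.8,0.8,0],[0,0,0.8],1],[[0.8,0.8,0],[0,0,0.8],1],[[0.8,0.8,0],[0,0,0.8],1]]'
python3 -m pendant '[[[0.3,1,0],[0,0,0.7],1],[[0.3,1,0],[0,0,0.7],1],[[0.3,1,0],[0,0,0.7],1],[[0.3,1,0],[0,0,0.7],1],[[0.3,1,0],[0,0,0.7],1],[[0.3,1,0],[0,0,0.7],1],[[0.3,1,0],[0,0,0.7],1],[[0.3,1,0],[0,0,0.7],1],[[0.3,1,0],[0,0,0.7],1],[[0.3,1,0],[0,0,0.7],1]]'
```

```text
time: 1.08
tool_pos: [375.3, -266.1, 243.8]
tcp_rot: [3.141, 0.0, 1.223]
contact_force: [0.6, -0.5, 0.3]
grip_width: 91.6
finger_force: 0.0
time: 1.92
tool_pos: [464.5, 34.1, 243.8]
tcp_rot: [3.141, 0.0, 2.063]
contact_force: [0.1, -0.9, -0.1]
grip_width: 91.9
finger_force: 0.0
```

```bash
python3 -m pendant '[[[0.13,0.8,-0.4],[0,0,-0.07],1],[[0.13,0.8,-0.4],[0,0,-0.07],1],[[0.13,0.8,-0.4],[0,0,-0.07],1],[[0.13,0.8,-0.4],[0,0,-0.06],1],[[0,0,-1],[0,0,0],1],[[0,0,-1],[0,0,0],1],[[0,0,-1],[0,0,0],1],[[0,0,-1],[0,0,0],1],[[0,0,-1],[0,0,0],1],[[0,0,-0.6],[0,0,0],1]]'
```

```text
time: 2.75
tool_pos: [478.6, 128.3, 25.0]
tcp_rot: [-3.138, -0.001, 2.026]
contact_force: [-0.4, -0.6, -0.2]
grip_width: 91.6
finger_force: 0.0
```

```bash
python3 - <<'E'
from h import *
im=bot.capture("scene");cv2.imwrite("pics/s1.png",cv2.resize(im[130:290,220:440],None,fx=3.6,fy=3.6,interpolation=cv2.INTER_CUBIC))
E
```

```text
(no output)
```

View pics/s1.png

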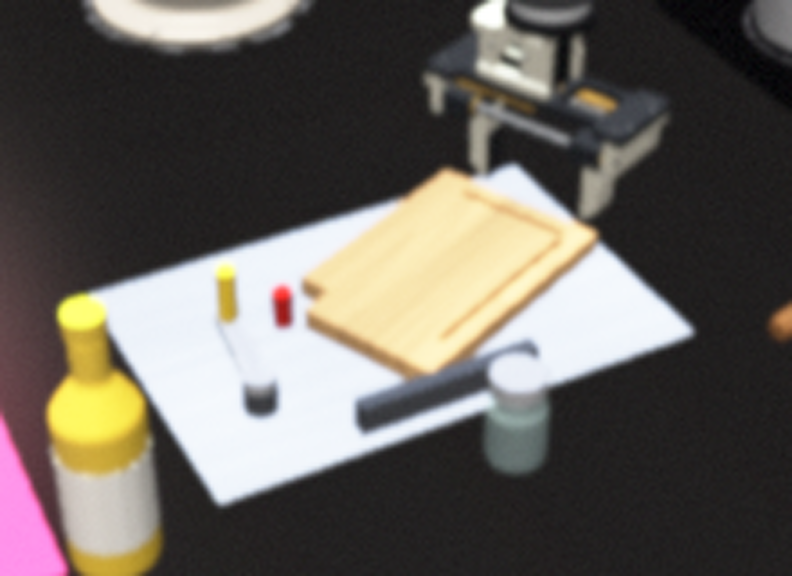

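The open fingers straddle the board's far edge (crop 480,150 and 595,190), a little way off it. Peg, post and rail are clear. I'm approaching gently.

```bash
python3 -m pendant '[[[0.03,-0.06,0],[0,0,0],1],[[0.03,-0.06,0],[0,0,0],1],[[0.03,-0.06,0],[0,0,0],1],[[0.03,-0.06,0],[0,0,0],1],[[0.03,-0.06,0],[0,0,0],1],[[0.03,-0.06,0],[0,0,0],1],[[0.03,-0.06,0],[0,0,0],1],[[0.03,-0.06,0],[0,0,0],1],[[0.03,-0.06,0],[0,0,0],1],[[0.03,-0.06,0],[0,0,0],1]]'
python3 -m pendant '[[[0.015,-0.03,0],[0,0,0],1],[[0.015,-0.03,0],[0,0,0],1],[[0.015,-0.03,0],[0,0,0],1],[[0.015,-0.03,0],[0,0,0],1],[[0.015,-0.03,0],[0,0,0],1],[[0,0,0],[0,0,0],1],[[0,0,0],[0,0,0],1],[[0,0,0],[0,0,0],1],[[0,0,0],[0,0,0],1],[[0,0,0],[0,0,0],1]]'
```

```text
time: 3.63
tool_pos: [489.0, 110.3, 27.8]
tcp_rot: [3.142, -0.0, 2.026]
contact_force: [0.5, -0.7, 0.3]
grip_width: 91.5
finger_force: 0.0
time: 4.47
tool_pos: [491.1, 106.0, 27.7]
tcp_rot: [-3.142, -0.0, 2.026]
contact_force: [-0.6, 2.7, -0.1]
grip_width: 91.6
finger_force: 1.2
```

```bash
python3 -m pendant '[[[0.01,-0.05,0],[0,0,0],1],[[0.01,-0.05,0],[0,0,0],1],[[0.01,-0.05,0],[0,0,0],1],[[0.01,-0.05,0],[0,0,0],1],[[0.01,-0.05,0],[0,0,0],1],[[0.01,-0.05,0],[0,0,0],1],[[0.01,-0.05,0],[0,0,0],1],[[0.01,-0.05,0],[0,0,0],1],[[0.01,-0.05,0],[0,0,0],1],[[0.01,-0.05,0],[0,0,0],1]]'
python3 - <<'E'
from h import *
report(board());print(bot.get_obs()["contact_force"])
E
```

```text
time: 5.3
tool_pos: [494.2, 90.8, 27.7]
tcp_rot: [-3.142, -0.0, 2.026]
contact_force: [-1.0, 1.7, -0.8]
grip_width: 91.6
finger_force: 0.9
board yaw 0.459 rel home 0.407 origin [ 548.8 -116.5] size [153. 203.] peg in board [-13.7 -10.1] origin in station [-51.9 -70.1]
[-0.92221642 -0.13763742  0.31079927]
```

```bash
python3 -m pendant '[[[0,-0.03,0],[0,0,0],1],[[0,-0.03,0],[0,0,0],1],[[0,-0.03,0],[0,0,0],1],[[0,-0.03,0],[0,0,0],1],[[0,-0.03,0],[0,0,0],1],[[0,-0.03,0],[0,0,0],1],[[0,-0.03,0],[0,0,0],1],[[0,-0.03,0],[0,0,0],1],[[0,0,0],[0,0,0],1],[[0,0,0],[0,0,0],1]]'
python3 - <<'E'
from h import *
report(board());print(bot.get_obs()["contact_force"])
E
```

```text
time: 6.18
tool_pos: [494.3, 83.6, 27.8]
tcp_rot: [3.142, 0.0, 2.026]
contact_force: [-0.2, 0.7, -0.4]
grip_width: 91.7
finger_force: 0.4
board yaw 0.459 rel home 0.407 origin [ 548.6 -123.4] size [152. 203.] peg in board [-10.5  -4. ] origin in station [-52.5 -77. ]
[ 0.50403391 -0.37939185 -0.75585948]
```

```bash
python3 -m pendant '[[[0.004,-0.015,0],[0,0,0],1],[[0.004,-0.015,0],[0,0,0],1],[[0.004,-0.015,0],[0,0,0],1],[[0.004,-0.015,0],[0,0,0],1],[[0,0,0],[0,0,0],1],[[0,0,0],[0,0,0],1],[[0,0,0],[0,0,0],1],[[0,0,0],[0,0,0],1],[[0,0,0],[0,0,0],1],[[0,0,0],[0,0,0],1]]'
```

```text
time: 7.07
tool_pos: [494.7, 82.0, 27.7]
tcp_rot: [3.142, -0.0, 2.026]
contact_force: [-0.6, 2.9, 0.5]
grip_width: 91.5
finger_force: 1.2
```

```bash
python3 -m pendant '[[[0.005,-0.015,0],[0,0,0],1],[[0.005,-0.015,0],[0,0,0],1],[[0.005,-0.015,0],[0,0,0],1],[[0,0,0],[0,0,0],1],[[0,0,0],[0,0,0],1],[[0,0,0],[0,0,0],1],[[0,0,0],[0,0,0],1],[[0,0,0],[0,0,0],1],[[0,0,0],[0,0,0],1],[[0,0,0],[0,0,0],1]]'
```

```text
time: 7.9
tool_pos: [495.2, 80.6, 27.7]
tcp_rot: [3.142, 0.0, 2.026]
contact_force: [0.2, 2.9, 1.9]
grip_width: 91.8
finger_force: 1.2
```

```bash
python3 -m pendant '[[[0.006,-0.014,0],[0,0,0],1],[[0.006,-0.014,0],[0,0,0],1],[[0.006,-0.014,0],[0,0,0],1],[[0,0,0],[0,0,0],1],[[0,0,0],[0,0,0],1],[[0,0,0],[0,0,0],1],[[0,0,0],[0,0,0],1],[[0,0,0],[0,0,0],1],[[0,0,0],[0,0,0],1],[[0,0,0],[0,0,0],1]]'
python3 - <<'E'
from h import *
report(board());print(bot.get_obs()["contact_force"])
E
```

```text
time: 8.73
tool_pos: [495.6, 79.7, 27.8]
tcp_rot: [3.142, -0.0, 2.026]
contact_force: [-1.5, 4.5, 2.7]
grip_width: 91.9
finger_force: 2.5
board yaw 0.458 rel home 0.406 origin [ 550.4 -128.1] size [153. 205.] peg in board [-10.   1.] origin in station [-50.9 -81.7]
[-1.90118455  3.68918135  2.05739445]
```

```bash
python3 -m pendant '[[[0.006,-0.012,0],[0,0,0],1],[[0.006,-0.012,0],[0,0,0],1],[[0.006,-0.012,0],[0,0,0],1],[[0,0,0],[0,0,0],1],[[0,0,0],[0,0,0],1],[[0,0,0],[0,0,0],1],[[0,0,0],[0,0,0],1],[[0,0,0],[0,0,0],1],[[0,0,0],[0,0,0],1],[[0,0,0],[0,0,0],1]]'
```

```text
time: 9.62
tool_pos: [495.6, 79.5, 27.8]
tcp_rot: [-3.141, -0.002, 2.026]
contact_force: [-3.4, 10.7, 4.0]
grip_width: 91.9
finger_force: 5.3
```

The tool has stopped and force jumped to about 11 N, so the notch bears on the peg. Now I'll swing in an arc about the peg, turning the open gripper with it so the +x finger pushes.

```bash
python3 -m pendant '[[[-0.012,0.025,0],[0,0,0],1],[[0.084,0.017,0],[0,0,-0.1],1],[[0.084,0.016,0],[0,0,-0.1],1],[[0.084,0.015,0],[0,0,-0.1],1],[[0.084,0.014,0],[0,0,-0.1],1],[[0.083,0.013,0],[0,0,-0.1],1],[[0.083,0.012,0],[0,0,-0.1],1],[[0,0,0],[0,0,0],1],[[0,0,0],[0,0,0],1],[[0,0,0],[0,0,0],1]]'
python3 - <<'E'
from h import *
report(board());print(bot.get_obs()["contact_force"],bot.get_obs()["moment"])
E
```

```text
time: 10.45
tool_pos: [510.9, 82.3, 27.7]
tcp_rot: [3.141, -0.001, 1.953]
contact_force: [-1.3, 7.3, 1.8]
grip_width: 91.7
finger_force: 3.5
board yaw 0.384 rel home 0.332 origin [ 550.6 -128.8] size [153. 205.] peg in board [-9.9  1. ] origin in station [-50.8 -82.5]
[-0.63536326  7.04446194  2.13043883] [ 1.113003    0.19002905 -0.27003195]
```

```bash
python3 -m pendant '[[[0.084,0.012,0],[0,0,-0.1],1],[[0.084,0.011,0],[0,0,-0.1],1],[[0.084,0.01,0],[0,0,-0.1],1],[[0.084,0.009,0],[0,0,-0.1],1],[[0.084,0.008,0],[0,0,-0.1],1],[[0.084,0.007,0],[0,0,-0.1],1],[[0.084,0.006,0],[0,0,-0.1],1],[[0.084,0.005,0],[0,0,-0.1],1],[[0.084,0.004,0],[0,0,-0.1],1],[[0,0,0],[0,0,0],1]]'
python3 - <<'E'
from h import *
report(board());print(bot.get_obs()["contact_force"],bot.get_obs()["moment"])
E
```

```text
time: 11.33
tool_pos: [534.0, 84.4, 27.7]
tcp_rot: [3.141, -0.001, 1.845]
contact_force: [-1.6, 5.9, 2.7]
grip_width: 91.4
finger_force: 3.1
board yaw 0.278 rel home 0.226 origin [ 550.4 -128.4] size [153. 206.] peg in board [-9.9 -0.5] origin in station [-50.9 -82.1]
[-1.63407652  6.52400819  1.16879743] [ 1.02223349  0.04532635 -0.26878035]
```

```bash
python3 -m pendant '[[[0.085,0.002,0],[0,0,-0.1],1],[[0.085,0.001,0],[0,0,-0.1],1],[[0.085,0,0],[0,0,-0.1],1],[[0.085,-0.001,0],[0,0,-0.1],1],[[0.085,-0.002,0],[0,0,-0.1],1],[[0.085,-0.003,0],[0,0,-0.1],1],[[0.085,-0.004,0],[0,0,-0.1],1],[[0.085,-0.005,0],[0,0,-0.1],1],[[0.085,-0.006,0],[0,0,-0.1],1],[[0,0,0],[0,0,0],1]]'
python3 - <<'E'
from h import *
report(board());print(bot.get_obs()["contact_force"],bot.get_obs()["moment"])
E
```

```text
time: 12.22
tool_pos: [557.1, 84.0, 27.7]
tcp_rot: [3.141, -0.001, 1.737]
contact_force: [0.6, 7.1, 1.6]
grip_width: 91.5
finger_force: 3.2
board yaw 0.165 rel home 0.113 origin [ 550.1 -127.8] size [154. 204.] peg in board [-9.6 -2.3] origin in station [-51.1 -81.4]
[0.06788018 6.76383815 0.6904592 ] [ 1.10208368 -0.08113202 -0.31618359]
```

```bash
python3 -m pendant '[[[0.085,-0.008,0],[0,0,-0.1],1],[[0.085,-0.009,0],[0,0,-0.1],1],[[0.085,-0.01,0],[0,0,-0.1],1],[[0.085,-0.011,0],[0,0,-0.1],1],[[0.085,-0.012,0],[0,0,-0.1],1],[[0.085,-0.013,0],[0,0,-0.1],1],[[0.043,-0.006,0],[0,0,-0.05],1],[[0,0,0],[0,0,0],1],[[0,0,0],[0,0,0],1],[[0,0,0],[0,0,0],1]]'
python3 - <<'E'
from h import *
report(board());print(bot.get_obs()["contact_force"],bot.get_obs()["moment"])
E
```

```text
time: 13.1
tool_pos: [573.6, 82.2, 27.8]
tcp_rot: [3.14, -0.001, 1.659]
contact_force: [0.7, 7.2, 1.4]
grip_width: 91.7
finger_force: 3.8
board yaw 0.104 rel home 0.052 origin [ 552.  -127.3] size [153. 206.] peg in board [-11.4  -3.1] origin in station [-49.3 -81.1]
[1.71140261 7.59406512 0.61089915] [ 1.26830153 -0.00429199 -0.16476407]
```

```bash
python3 -m pendant '[[[0.043,-0.007,0],[0,0,-0.05],1],[[0.043,-0.007,0],[0,0,-0.05],1],[[0.043,-0.007,0],[0,0,-0.05],1],[[0.043,-0.008,0],[0,0,-0.05],1],[[0,0,0],[0,0,0],1],[[0,0,0],[0,0,0],1],[[0,0,0],[0,0,0],1],[[0,0,0],[0,0,0],1],[[0,0,0],[0,0,0],1],[[0,0,0],[0,0,0],1]]'
python3 - <<'E'
from h import *
report(board());print(bot.get_obs()["contact_force"],bot.get_obs()["moment"])
E
```

```text
time: 13.98
tool_pos: [578.8, 81.3, 27.8]
tcp_rot: [3.14, -0.001, 1.635]
contact_force: [0.1, 7.7, 2.0]
grip_width: 91.9
finger_force: 3.8
board yaw 0.065 rel home 0.013 origin [ 550.6 -127.9] size [154. 205.] peg in board [-9.8 -3.1] origin in station [-50.7 -81.6]
[0.26601776 7.69461373 1.34155976] [ 1.27708866  0.05799735 -0.16313679]
```

```bash
python3 -m pendant '[[[0.04,-0.008,0],[0,0,-0.05],1],[[0.04,-0.008,0],[0,0,-0.05],1],[[0,0,0],[0,0,0],1],[[0,0,0],[0,0,0],1],[[0,0,0],[0,0,0],1],[[0,0,0],[0,0,0],1],[[0,0,0],[0,0,0],1],[[0,0,0],[0,0,0],1],[[0,0,0],[0,0,0],1],[[0,0,0],[0,0,0],1]]'
python3 - <<'E'
from h import *
report(board());print(bot.get_obs()["contact_force"],bot.get_obs()["moment"])
E
```

```text
time: 14.87
tool_pos: [581.2, 80.9, 27.8]
tcp_rot: [3.14, -0.002, 1.624]
contact_force: [0.7, 8.1, 1.0]
grip_width: 91.7
finger_force: 3.9
board yaw 0.054 rel home 0.002 origin [ 550.6 -127.6] size [154. 206.] peg in board [-9.8 -3.5] origin in station [-50.6 -81.3]
[0.71759175 7.68871139 1.83269537] [ 1.24052497 -0.08959103 -0.13510407]
```

```bash
python3 -m pendant '[[[0.01,0,0],[0,0,-0.05],1],[[0.01,0,0],[0,0,-0.05],1],[[0,0,0],[0,0,-0.05],1],[[0,0,0],[0,0,-0.05],1],[[0,0,0],[0,0,0],1],[[0,0,0],[0,0,0],1],[[0,0,0],[0,0,0],1],[[0,0,0],[0,0,0],1],[[0,0,0],[0,0,0],1],[[0,0,0],[0,0,0],1]]'
python3 - <<'E'
from h import *
report(board());print(bot.get_obs()["contact_force"],bot.get_obs()["moment"])
E
```

```text
time: 15.75
tool_pos: [582.9, 81.2, 27.8]
tcp_rot: [3.138, -0.001, 1.601]
contact_force: [3.9, 9.2, -2.2]
grip_width: 91.8
finger_force: 4.5
board yaw 0.048 rel home -0.004 origin [ 550.7 -126.7] size [154. 209.] peg in board [-9.9 -4.4] origin in station [-50.5 -80.4]
[ 4.38153913  9.20222243 -1.92182439] [ 1.60282403 -0.70862386  0.5719289 ]
```

```bash
python3 -m pendant '[[[0.015,-0.01,0],[0,0,0],1],[[0.015,-0.01,0],[0,0,0],1],[[0.01,-0.01,0],[0,0,0],1],[[0,0,0],[0,0,0],1],[[0,0,0],[0,0,0],1],[[0,0,0],[0,0,0],1],[[0,0,0],[0,0,0],1],[[0,0,0],[0,0,0],1],[[0,0,0],[0,0,0],1],[[0,0,0],[0,0,0],1]]'
python3 - <<'E'
from h import *
report(board());print(bot.get_obs()["contact_force"],bot.get_obs()["moment"])
E
```

```text
time: 16.63
tool_pos: [584.3, 80.5, 27.9]
tcp_rot: [3.137, -0.002, 1.601]
contact_force: [4.7, 10.9, -2.3]
grip_width: 91.5
finger_force: 5.0
board yaw 0.038 rel home -0.013 origin [ 550.5 -127.4] size [154. 207.] peg in board [-9.6 -3.8] origin in station [-50.8 -81.1]
[ 4.58714341  9.56941937 -1.2667413 ] [ 1.68453134 -0.83897536  0.65940695]
```

The finger has tangential load, so I'll release it, close the fingers and re-press cleanly at board x≈85.

```bash
python3 -m pendant '[[[-0.01,0.2,0],[0,0,0],1],[[-0.02,0.4,0],[0,0,0],1],[[0.2,0,0],[0,0,0.06],-1],[[0.2,0,0],[0,0,0.06],-1],[[0.2,0.02,0],[0,0,0.06],-1],[[0.2,0.02,0],[0,0,0],-1],[[0.2,0.02,0],[0,0,0],-1],[[0.2,0.02,0],[0,0,0],-1],[[0.15,0,0],[0,0,0],-1],[[0,0,0],[0,0,0],-1]]'
python3 - <<'E'
from h import *
im=bot.capture("top");report(board(im=im));print(bot.get_obs()["contact_force"],bot.get_obs()["moment"])
cv2.imwrite("pics/t2.png",cv2.resize(im[155:258,248:390],None,fx=5.5,fy=5.5,interpolation=cv2.INTER_CUBIC))
E
```

```text
time: 17.52
tool_pos: [623.2, 99.1, 27.7]
tcp_rot: [3.141, 0.0, 1.622]
contact_force: [-0.5, -0.2, -0.2]
grip_width: 43.1
finger_force: 0.0
board yaw 0.04 rel home -0.012 origin [ 550.1 -117.9] size [154. 226.] peg in board [ -9.7 -13.3] origin in station [-50.6 -71.6]
[-0.18790237 -0.01432602  0.09569533] [ 0.00585283 -0.09444795 -0.0066814 ]
```

View pics/t2.png

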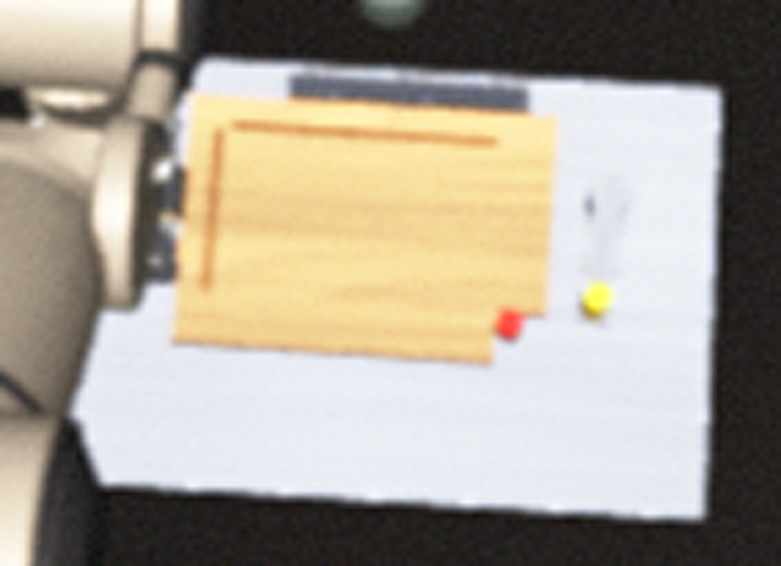

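The crop shows the board lying parallel along the rail, with the notch on the peg at (510,323). Now I'll re-press with the fingers closed.

```bash
python3 -m pendant '[[[0,0,0],[0,0,0],-1],[[0,0,0],[0,0,0],-1],[[0,0,0],[0,0,0],-1],[[0,0,0],[0,0,0],-1],[[0,0,0],[0,0,0],-1],[[0,-0.1,0],[0,0,0],-1],[[0,-0.1,0],[0,0,0],-1],[[0,-0.1,0],[0,0,0],-1],[[0,-0.1,0],[0,0,0],-1],[[0,0,0],[0,0,0],-1]]'
python3 -m pendant '[[[0,-0.03,0],[0,0,0],-1],[[0,-0.03,0],[0,0,0],-1],[[0,-0.03,0],[0,0,0],-1],[[0,-0.02,0],[0,0,0],-1],[[0,-0.02,0],[0,0,0],-1],[[0,0,0],[0,0,0],-1],[[0,0,0],[0,0,0],-1],[[0,0,0],[0,0,0],-1],[[0,0,0],[0,0,0],-1],[[0,0,0],[0,0,0],-1]]'
```

```text
time: 18.4
tool_pos: [622.2, 86.5, 27.8]
tcp_rot: [3.141, 0.0, 1.621]
contact_force: [0.6, 0.3, -0.8]
grip_width: 0.8
finger_force: 0.0
time: 19.23
tool_pos: [622.1, 83.5, 27.7]
tcp_rot: [3.141, 0.0, 1.622]
contact_force: [-0.4, -0.2, -0.1]
grip_width: 0.5
finger_force: 0.0
```

```bash
python3 -m pendant '[[[0,-0.02,0],[0,0,0],-1],[[0,-0.02,0],[0,0,0],-1],[[0,-0.02,0],[0,0,0],-1],[[0,0,0],[0,0,0],-1],[[0,0,0],[0,0,0],-1],[[0,0,0],[0,0,0],-1],[[0,0,0],[0,0,0],-1],[[0,0,0],[0,0,0],-1],[[0,0,0],[0,0,0],-1],[[0,0,0],[0,0,0],-1]]'
```

```text
time: 20.07
tool_pos: [622.1, 81.9, 27.8]
tcp_rot: [3.141, -0.0, 1.622]
contact_force: [-0.0, 3.0, -0.4]
grip_width: 0.8
finger_force: 1.8
```

```bash
python3 -m pendant '[[[0.001,-0.015,0],[0,0,0],-1],[[0.001,-0.015,0],[0,0,0],-1],[[0.001,-0.01,0],[0,0,0],-1],[[0,0,0],[0,0,0],-1],[[0,0,0],[0,0,0],-1],[[0,0,0],[0,0,0],-1],[[0,0,0],[0,0,0],-1],[[0,0,0],[0,0,0],-1],[[0,0,0],[0,0,0],-1],[[0,0,0],[0,0,0],-1]]'
```

```text
time: 20.9
tool_pos: [622.8, 81.5, 27.8]
tcp_rot: [3.14, -0.001, 1.622]
contact_force: [2.2, 7.8, -0.9]
grip_width: 0.2
finger_force: 3.6
```

```bash
python3 -m pendant '[[[0.01,-0.015,0],[0,0,0],-1],[[0.01,-0.015,0],[0,0,0],-1],[[0,-0.01,0],[0,0,0],-1],[[0,0,0],[0,0,0],-1],[[0,0,0],[0,0,0],-1],[[0,0,0],[0,0,0],-1],[[0,0,0],[0,0,0],-1],[[0,0,0],[0,0,0],-1],[[0,0,0],[0,0,0],-1],[[0,0,0],[0,0,0],-1]]'
```

```text
time: 21.73
tool_pos: [623.3, 81.2, 27.8]
tcp_rot: [3.14, -0.002, 1.622]
contact_force: [1.8, 11.5, -2.0]
grip_width: 0.7
finger_force: 5.3
```

```bash
python3 -m pendant '[[[0.005,-0.01,0],[0,0,0],-1],[[0.005,-0.01,0],[0,0,0],-1],[[0,0,0],[0,0,0],-1],[[0,0,0],[0,0,0],-1],[[0,0,0],[0,0,0],-1],[[0,0,0],[0,0,0],-1],[[0,0,0],[0,0,0],-1],[[0,0,0],[0,0,0],-1],[[0,0,0],[0,0,0],-1],[[0,0,0],[0,0,0],-1]]'
python3 -m pendant '[[[0,0,0],[0,0,0],-1],[[0,0,0],[0,0,0],-1],[[0,0,0],[0,0,0],-1],[[0,0,0],[0,0,0],-1],[[0,0,0],[0,0,0],-1],[[0,0,0],[0,0,0],-1],[[0,0,0],[0,0,0],-1],[[0,0,0],[0,0,0],-1],[[0,0,0],[0,0,0],-1],[[0,0,0],[0,0,0],-1]]'
python3 -m pendant '[[[0,0,0],[0,0,0],-1],[[0,0,0],[0,0,0],-1],[[0,0,0],[0,0,0],-1],[[0,0,0],[0,0,0],-1],[[0,0,0],[0,0,0],-1],[[0,0,0],[0,0,0],-1],[[0,0,0],[0,0,0],-1],[[0,0,0],[0,0,0],-1],[[0,0,0],[0,0,0],-1],[[0,0,0],[0,0,0],-1]]'
```

```text
time: 22.57
tool_pos: [623.4, 81.1, 27.8]
tcp_rot: [3.14, -0.003, 1.622]
contact_force: [1.2, 12.0, -0.7]
grip_width: 0.4
finger_force: 6.3
time: 23.4
tool_pos: [623.3, 81.1, 27.8]
tcp_rot: [3.14, -0.003, 1.622]
contact_force: [1.0, 12.3, -0.3]
grip_width: 0.5
finger_force: 6.3
time: 24.23
tool_pos: [623.3, 81.1, 27.8]
tcp_rot: [3.14, -0.003, 1.622]
contact_force: [1.9, 11.2, -0.5]
grip_width: 0.4
finger_force: 6.3
```

```bash
python3 -m pendant '[[[0.002,-0.007,0],[0,0,0],-1],[[0.002,-0.007,0],[0,0,0],-1],[[0,0,0],[0,0,0],-1],[[0,0,0],[0,0,0],-1],[[0,0,0],[0,0,0],-1],[[0,0,0],[0,0,0],-1],[[0,0,0],[0,0,0],-1],[[0,0,0],[0,0,0],-1],[[0,0,0],[0,0,0],-1],[[0,0,0],[0,0,0],-1]]'
python3 -m pendant '[[[0,0,0],[0,0,0],-1],[[0,0,0],[0,0,0],-1],[[0,0,0],[0,0,0],-1],[[0,0,0],[0,0,0],-1],[[0,0,0],[0,0,0],-1],[[0,0,0],[0,0,0],-1],[[0,0,0],[0,0,0],-1],[[0,0,0],[0,0,0],-1],[[0,0,0],[0,0,0],-1],[[0,0,0],[0,0,0],-1]]'
python3 -m pendant '[[[0,0,0],[0,0,0],-1],[[0,0,0],[0,0,0],-1],[[0,0,0],[0,0,0],-1],[[0,0,0],[0,0,0],-1],[[0,0,0],[0,0,0],-1],[[0,0,0],[0,0,0],-1],[[0,0,0],[0,0,0],-1],[[0,0,0],[0,0,0],-1],[[0,0,0],[0,0,0],-1],[[0,0,0],[0,0,0],-1]]'
```

```text
time: 25.07
tool_pos: [623.4, 81.1, 27.8]
tcp_rot: [3.14, -0.004, 1.622]
contact_force: [2.3, 15.3, -1.0]
grip_width: 0.5
finger_force: 7.0
time: 25.9
tool_pos: [623.4, 81.0, 27.8]
tcp_rot: [3.14, -0.004, 1.622]
contact_force: [1.5, 14.1, -0.8]
grip_width: 0.3
finger_force: 7.0
time: 26.73
tool_pos: [623.4, 81.0, 27.8]
tcp_rot: [3.14, -0.004, 1.622]
contact_force: [1.2, 14.7, -0.5]
grip_width: 0.5
finger_force: 7.0
```

Held about 2 s at roughly 14 N. I'll back off, lift, and travel to the far side of the cleat post.

```bash
python3 -m pendant '[[[0,0.05,0],[0,0,0],-1],[[0,0.35,0],[0,0,0],-1],[[0,0,1],[0,0,0],-1],[[0,0,1],[0,0,0],-1],[[0,0,1],[0,0,0],-1],[[0,0,1],[0,0,0],-1],[[0,0,1],[0,0,0],-1],[[-0.25,-1,0],[0,0,0],-1],[[-0.25,-1,0],[0,0,0],-1],[[-0.25,-1,0],[0,0,0],-1]]'
python3 -m pendant '[[[-0.2,-0.9,0],[0,0,0],-1],[[-0.2,-0.9,0],[0,0,0],-1],[[-0.2,-0.9,0],[0,0,0],-1],[[-0.2,-0.9,0],[0,0,0],-1],[[-0.2,-0.9,0],[0,0,0],-1],[[-0.2,-0.9,0],[0,0,0],-1],[[-0.2,-0.9,0],[0,0,0],-1],[[-0.2,-0.9,0],[0,0,0],-1],[[0,0,0],[0,0,0],-1],[[0,0,0],[0,0,0],-1]]'
python3 - <<'E'
from h import *
im=bot.capture("top");report(board(im=im));m=masks(im)
print([b for b in blob("t",m["yel"]) if 330<b[1][0]<385 and b[1][1]>190])
im=bot.capture("scene");m=masks(im)
for b in blob("s",m["yel"]):
    if 270<b[1][0]<300: print(b,[ray("scene",*b[1],57).round(1)])
E
```

```text
time: 27.57
tool_pos: [600.5, -0.6, 178.5]
tcp_rot: [3.14, 0.001, 1.623]
contact_force: [1.1, -0.9, -0.1]
grip_width: 0.4
finger_force: 0.0
time: 28.4
tool_pos: [552.1, -217.3, 177.6]
tcp_rot: [-3.141, 0.0, 1.619]
contact_force: [1.1, 0.8, 0.3]
grip_width: 0.2
finger_force: 0.0
board yaw 0.032 rel home -0.02 origin [ 549.4 -124.4] size [156. 219.] peg in board [-8.6 -6.9] origin in station [-51.7 -78. ]
[([355, 208, 3, 4, 7], [355.86, 209.29])]
([281, 206, 4, 12, 36], [282.5, 211.5]) [array([ 553.3, -181.4,   57. ])]
```

Two views agree on the post at about (553,-180), and the board is at home (-51.7,-78). Next: down beside the post.

```bash
python3 -m pendant '[[[0,0,-1],[0,0,0],-1],[[0,0,-1],[0,0,0],-1],[[0,0,-1],[0,0,0],-1],[[0,0,-0.85],[0,0,0],-1],[[0,0,0],[0,0,0],-1],[[0,0.15,0],[0,0,0],-1],[[0,0.15,0],[0,0,0],-1],[[0,0.15,0],[0,0,0],-1],[[0,0.1,0],[0,0,0],-1],[[0,0,0],[0,0,0],-1]]'
python3 - <<'E'
import numpy as np
P=np.array([624.2,-182.6]);prev=None
for f in np.arange(0.1,1.71,0.1):
    a=np.pi+.052-f;u=np.array([np.cos(a),np.sin(a)]);t=np.array([u[1],-u[0]])
    x=P+70*u-17.5*t
    print(round(f,2),x.round(1),None if prev is None else ((x-prev)/30).round(3));prev=x
E
```

```text
time: 29.33
tool_pos: [553.4, -198.6, 63.7]
tcp_rot: [3.14, 0.001, 1.623]
contact_force: [0.2, -0.9, 0.7]
grip_width: 0.4
finger_force: 0.0
0.1 [ 553.4 -196.7] None
0.2 [ 552.4 -189.6] [-0.035  0.238]
0.3 [ 552.  -182.4] [-0.011  0.24 ]
0.4 [ 552.4 -175.2] [0.013 0.24 ]
0.5 [ 553.5 -168.1] [0.037 0.238]
0.6 [ 555.3 -161.1] [0.06  0.233]
0.7 [ 557.8 -154.3] [0.083 0.226]
0.8 [ 561.  -147.8] [0.105 0.216]
0.9 [ 564.8 -141.7] [0.126 0.205]
1.0 [ 569.2 -136. ] [0.146 0.191]
1.1 [ 574.1 -130.7] [0.164 0.175]
1.2 [ 579.5 -125.9] [0.181 0.158]
1.3 [ 585.4 -121.8] [0.196 0.139]
1.4 [ 591.7 -118.2] [0.209 0.119]
1.5 [ 598.3 -115.3] [0.22  0.098]
1.6 [ 605.1 -113. ] [0.228 0.075]
1.7 [ 612.2 -111.5] [0.235 0.052]
```

```bash
python3 -m pendant '[[[-0.018,0.15,0],[0,0,-0.42],-1],[[-0.018,0.15,0],[0,0,-0.42],-1],[[-0.01,0.24,0],[0,0,-0.83],-1],[[0.013,0.24,0],[0,0,-0.83],-1],[[0.037,0.238,0],[0,0,-0.83],-1],[[0.06,0.233,0],[0,0,-0.83],-1],[[0.083,0.226,0],[0,0,-0.83],-1],[[0.105,0.216,0],[0,0,-0.83],-1],[[0.126,0.205,0],[0,0,-0.83],-1],[[0,0,0],[0,0,0],-1]]'
python3 - <<'E'
from h import *
im=bot.capture("scene");cv2.imwrite("pics/s3.png",cv2.resize(im[130:290,220:440],None,fx=3.6,fy=3.6,interpolation=cv2.INTER_CUBIC))
E
```

```text
time: 30.17
tool_pos: [564.8, -141.6, 63.0]
tcp_rot: [3.14, -0.001, 0.821]
contact_force: [-0.9, -0.3, 0.5]
grip_width: 0.2
finger_force: 0.0
```

View pics/s3.png

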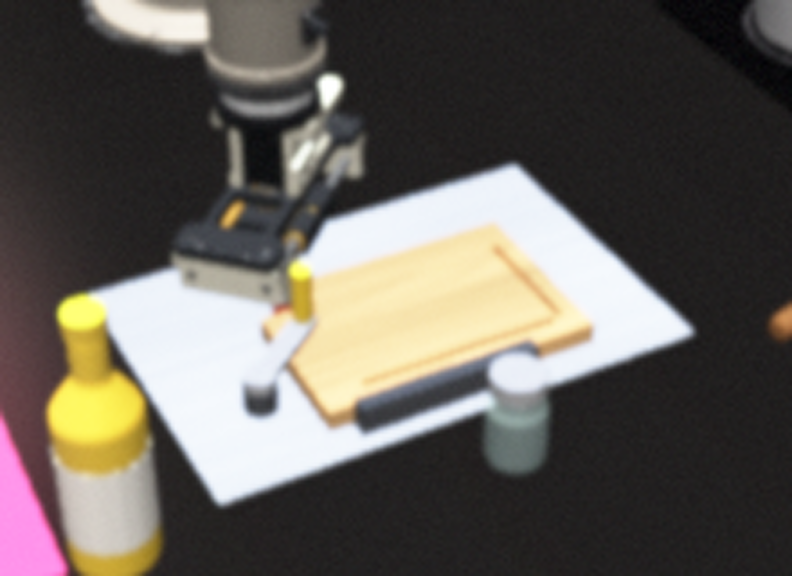

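The cleat is following: the post (crop 300,290) is now over the board's end, the board lies on the rail, and the peg is still in the notch.

```bash
python3 -m pendant '[[[0.146,0.191,0],[0,0,-0.83],-1],[[0.164,0.175,0],[0,0,-0.83],-1],[[0.181,0.158,0],[0,0,-0.83],-1],[[0.196,0.139,0],[0,0,-0.83],-1],[[0.209,0.119,0],[0,0,-0.83],-1],[[0.11,0.05,0],[0,0,-0.42],-1],[[0.11,0.048,0],[0,0,-0.42],-1],[[0,0,0],[0,0,0],-1],[[0,0,0],[0,0,0],-1],[[0,0,0],[0,0,0],-1]]'
python3 -m pendant '[[[0.05,0.018,0],[0,0,-0.2],-1],[[0.05,0.018,0],[0,0,-0.2],-1],[[0.05,0.016,0],[0,0,0],-1],[[0.03,0.01,0],[0,0,0],-1],[[0,0,0],[0,0,0],-1],[[0,0,0],[0,0,0],-1],[[0,0,0],[0,0,0],-1],[[0,0,0],[0,0,0],-1],[[0,0,0],[0,0,0],-1],[[0,0,0],[0,0,0],-1]]'
```

```text
time: 31.05
tool_pos: [597.4, -116.3, 62.4]
tcp_rot: [3.141, -0.0, 0.228]
contact_force: [0.2, 0.4, -0.5]
grip_width: 0.7
finger_force: 0.0
time: 31.88
tool_pos: [602.9, -114.1, 62.2]
tcp_rot: [3.141, 0.0, 0.177]
contact_force: [-0.3, -0.7, 0.3]
grip_width: 0.6
finger_force: 0.3
```

Keep going in small steps until the stop gives a force.

```bash
python3 -m pendant '[[[0.03,0.004,0],[0,0,-0.1],-1],[[0.03,0.004,0],[0,0,-0.1],-1],[[0.03,0.004,0],[0,0,-0.1],-1],[[0,0,0],[0,0,0],-1],[[0,0,0],[0,0,0],-1],[[0,0,0],[0,0,0],-1],[[0,0,0],[0,0,0],-1],[[0,0,0],[0,0,0],-1],[[0,0,0],[0,0,0],-1],[[0,0,0],[0,0,0],-1]]'
```

```text
time: 32.72
tool_pos: [604.8, -113.6, 62.1]
tcp_rot: [-3.141, 0.002, 0.141]
contact_force: [-4.8, 1.0, 3.0]
grip_width: 0.6
finger_force: 2.4
```

It's at the stop (-4.8 N). Retreat and check.

```bash
python3 -m pendant '[[[-0.1,0,0],[0,0,0],-1],[[-0.3,0,0],[0,0,0],-1],[[-0.4,0,0],[0,0,0],-1],[[0,0,0.8],[0,0,0],-1],[[0,0,1],[0,0,0],-1],[[0,0,1],[0,0,0],-1],[[0,0,1],[0,0,0],-1],[[-0.7,-0.9,0],[0,0,0],-1],[[-0.7,-0.9,0],[0,0,0],-1],[[-0.5,-0.9,0],[0,0,0],-1]]'
python3 - <<'E'
from h import *
im=bot.capture("top");report(board(im=im))
a=cv2.resize(im[155:258,248:390],None,fx=4,fy=4,interpolation=cv2.INTER_CUBIC)
cv2.imwrite("pics/t4.png",a)
im=bot.capture("scene");print([(b,ray("scene",*b[1],57).round(1)) for b in blob("s",masks(im)["yel"]) if 270<b[1][0]<330],pix("scene",[622.7,-112.6,57]))
b=cv2.resize(im[130:290,220:440],None,fx=3,fy=3,interpolation=cv2.INTER_CUBIC);cv2.imwrite("pics/s4.png",b)
print(bot.get_obs()["contact_force"],bot.get_obs()["tool_pos"])
E
```

```text
time: 33.55
tool_pos: [524.1, -195.2, 177.1]
tcp_rot: [3.14, -0.002, 0.143]
contact_force: [0.2, -0.9, -0.0]
grip_width: 1.0
finger_force: 0.0
board yaw 0.034 rel home -0.018 origin [ 550.2 -118.8] size [153. 208.] peg in board [ -9.7 -12.5] origin in station [-50.6 -72.5]
[(([314, 213, 5, 13, 59], [316.08, 219.22]), array([ 621.4, -114.8,   57. ]))] [317.07673858 219.27224768]
[-0.05927241  0.88505171  0.24035058] [ 523.3371621  -198.08682196  176.70891505]
```

View pics/t4.png

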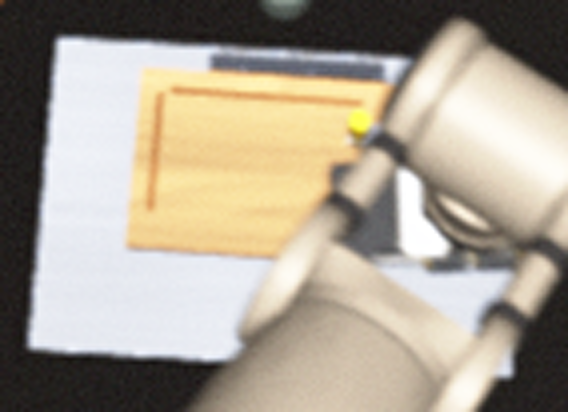

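View pics/s4.png

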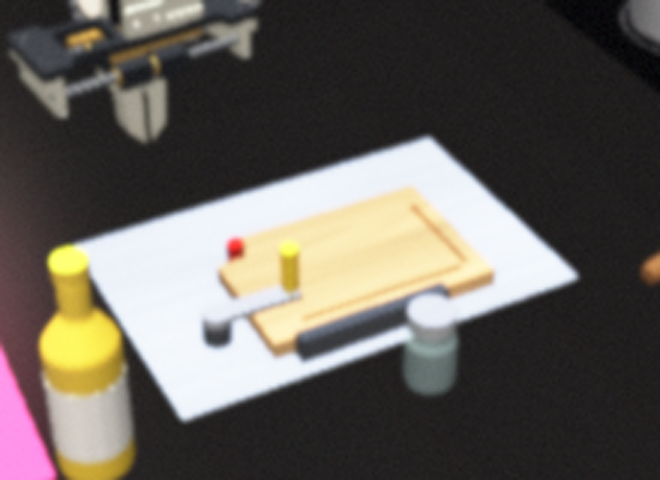

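Both views show the board flush along the rail, the peg in the notch (crop 236,248) and the cleat over the board's end. The post measures (621,-115) against (623,-113) expected, the jar and soap have not moved, and the robot is clear.

```bash
python3 -c "
from plant import bot
print(bot.close_job())"
```

```text
the job is handed in; nothing more can be done
None
```

The board is seated flush on the rail with its notch on the peg; I pressed it there for about 2 s at 14–15 N by the wrist readings. The cleat is swung over the board to its stop, the robot is clear, and the job was handed in at about 34 s, with no verdict shown.

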